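# Turn the parts carousel to the valve extender

## Robot

A 6-joint arm with a two-finger parallel gripper is mounted at the origin on the work surface. World frame = base frame: x ahead of the robot, y to its left, z up, the work surface at z = 0. Lengths are in m, angles in rad, forces in N, time in s.
With the tool pointing down it reaches from about 0.25 to 0.725 m from the base axis. Payload 4 kg.
Tool frame: the origin (TCP) lies at the very end of the fingers, on their centre line; the grasp point (between the pads) lies 19 mm behind it; y points along the fingers, z is the direction in which the jaws open and shut, and the axes are right-handed (so a half turn about y gives the same grasp; the last joint's range is limited). The gripper opens to 85 mm and grips with 20 to 120 N. Pads are 22 mm wide; open, the fingers measure 114 mm over their backs; the gripper's body (76 mm by 85 mm) begins 54 mm behind the grasp point. The pads swing forward as they close: fully open they stand 13 mm farther back than shut.
Start: joints at [-1.152, 0.241, 0.005, 1.335, 0, 1.571], TCP at [0.203, -0.457, 0.231] pointing down, gripper open.
Joint ranges: [-2.72, 2.72], [-1.05, 1.87], [-1.09, 1.28], [-1.99, 2.15], [-1.42, 1.44], [-3.14, 3.14]. Speed limits (rad/s): [2.79, 2.79, 3.14, 3.14, 3.14, 3.14].

## Interface

Orientations are given as a unit quaternion [x, y, z, w].
In Python, from workcell import bot gives the robot as it stands. The module is installed in compiled form; this text tells all that it offers.
- The arm moves only by the tool move_arm, never from a script. Its argument "increments" is a list of rows, each an object with "grip": the closure, from 0 (fully open) to 1 (shut); "linear": the shift along the tool's x, y, z scaled (see below), a list of three; "twist": the turn about the tool's y scaled (see below). A call has exactly 5 rows; each row shifts and turns the pose as measured when the row begins, along the tool's axes as they then stand; what a row does not reach is not made up. The controller multiplies each number of a shift by 0.2 m and each number of a turn by 2 rad. A row lasts 1/10 s, in which the tool goes at most 50 mm and 8.59 degrees, less where a joint would pass 70% of its speed; a pose out of reach is approached as far as the arm can. A call with a number of a shift or a turn outside -1 to 1 is refused whole. A call with a gripper value outside its range is refused whole. The fingers move at their own pace and stop on an object; the grip force is fixed at half the most. Time passes only in rows, so rows that do not move let the fingers close, or fill a call up. It gives the time, the measured TCP pose, the force and the opening at its end, in the units of the state.
- bot.get_obs(): the state, without advancing time (a new reading comes with each control period).
- bot.camera(name): name is "scene" or "top" or "wrist"; returns (picture, depth): 400x640x3 uint8, blue, green, red; 400x640 float32, m along the optical axis (not along the pixel's ray), 0 where there is no reading.
- bot.camera_params(name): a dict with "camera_matrix" (3x3 intrinsics, pixels), "dist" ([k1, k2, p1, p2, k3] as OpenCV has them; the pictures are not rectified), "rvec" (rotation vector, rad) and "tvec" (3), from world to camera coordinates, as OpenCV has them; the wrist camera has in their place "T_tool_cam" (4x4, takes a point from camera to tool coordinates, whose origin is the TCP and whose axes are the tool frame's). Camera axes: x right, y down, z forward; pixel columns grow to the right and rows downward; lengths in m; the calibration is good to about 2 mm. A picture is of the moment at which its call begins: read the wrist's pose just before it. camera_params takes no time and is no camera call.
- bot.job_done(): hands the job in, once; it reports no verdict.
The state is a dict: "clock": time; "joint_pos": joint angles; "joint_vel": joint speeds; "tau": joint torques, N m; "eef_pos": TCP position; "tool_rot": TCP orientation; "ft_force": force on the tool from outside, world axes, zero at the start; "ft_torque": the same for the moment, N m; "grip_width": finger opening in m.
Only numpy, scipy, OpenCV 4.12 (cv2) and the standard library are available. Lean on these libraries where they do the work, as an engineer would, in place of code of your own. Each camera call takes 0.05 s, during which the arm holds its last target. There are 200 camera calls.

## Task

Push the tabs on the rim of the round parts tray with a fingertip to turn it gently until the tall slim valve extender faces front, in line with the tongue of the tray's foot, then leave the tray at rest. Do not touch or lift any of the four small things standing in the tray, and leave the lamp, tackle box, tire lever and bowl where they are.

Things in the scene. Friction and masses are not known exactly. Their poses are not given: they have to be found in the camera images.
- carousel: White round tray, 260 mm across, 12 mm thick, turning level; about 1 N at the rim turns it either way, and it stops when the push stops. Origin on the axis at its underside, 22 mm above the shelf; z up, x and y turn with it. Four square pockets (28 mm outside, 21 mm high) with centres 60 mm from the axis, at 45, 135, 225, 315 degrees from its x; hub post 28 mm across, 30 mm high.
- tab0 (a point): Push tab on the tray's rim at 0 degrees from the tray's x, midway between pockets: upright grey block 14 mm radially, 10 mm along the rim, 40 mm high (top 74 mm above the shelf). Point 122 mm from the axis, half-way up the tab. It turns with the tray.
- tab1 (a point): Push tab on the tray's rim at 90 degrees from the tray's x, midway between pockets: upright grey block 14 mm radially, 10 mm along the rim, 40 mm high (top 74 mm above the shelf). Point 122 mm from the axis, half-way up the tab. It turns with the tray.
- tab2 (a point): Push tab on the tray's rim at 180 degrees from the tray's x, midway between pockets: upright grey block 14 mm radially, 10 mm along the rim, 40 mm high (top 74 mm above the shelf). Point 122 mm from the axis, half-way up the tab. It turns with the tray.
- tab3 (a point): Push tab on the tray's rim at 270 degrees from the tray's x, midway between pockets: upright grey block 14 mm radially, 10 mm along the rim, 40 mm high (top 74 mm above the shelf). Point 122 mm from the axis, half-way up the tab. It turns with the tray.
- foot: Fixed black foot under the tray, origin on the turning axis at shelf level. Its flat tongue, 30 mm wide, sticks out along the foot's -x to 169 mm from the axis (39 mm beyond the tray's edge), with an upright nib 26 x 12 mm, 30 mm high, at its end; it marks the front, within about 45 degrees of towards the robot.
- front (a point): Point fixed to the foot, 60 mm from the turning axis in the exact direction of the tongue, 65 mm above the shelf: the extender stands below or at this point when it faces front.
- extender_mid (a point): Valve extender: the tall slim steel thing, 60 mm high, 11 mm thick above its foot, 8 mm at the top (97 mm above the shelf): by far the tallest in the tray. Loose, 25 to 50 g; 18 mm round foot sits loosely in a pocket. The point is on its axis 12 mm above its underside, z along its axis.
- socket_mid (a point): Plain steel socket, a straight cylinder 32 mm high. Loose; 18 mm round foot sits loosely in a pocket. The point is on its axis 12 mm above its underside, z along its axis.
- ball_plug_mid (a point): Steel plug with a ball on top, 41 mm high. Loose; 18 mm round foot sits loosely in a pocket. The point is on its axis 12 mm above its underside, z along its axis.
- drift_mid (a point): Steel drift with a 28 mm mushroom head, 40 mm high. Loose; 18 mm round foot sits loosely in a pocket. The point is on its axis 12 mm above its underside, z along its axis.
- tire_lever: Purple tire lever lying on the shelf, 115 x 16 x 7 mm, loose; origin under the middle of its straight part. To be left alone.
- bowl: Small white ceramic bowl of black caps, 90 mm across, 40 mm high, loose; origin under its centre. To be left alone.
- lamp: White inspection lamp with a toggle switch lying on the shelf, 228 x 46 x 44 mm, loose; origin under its middle, long along its x. To be left alone.
- tackle_box: Grey tackle box with two latches, 156 x 266 mm, 142 mm high with its handle, loose; origin under its centre, latches on its -x face. To be left alone.

How it is judged:
By the outcome, as a careful person would: the job done as asked, in the order asked, and still so for the second after the job is handed in, with the robot touching nothing.
It also fails if it takes over 48 s, if anything falls off the work surface, if the arm or the gripper's body presses on something with over 40 N, if the wrist force passes 120 N, or if a joint passes its speed limit or range.

## Working session

There is one attempt and no reset: what is moved stays moved. The work goes in short steps, Python scripts to look and compute and a tool call to move; the robot and the scene stay as the last step left them, time stands still between calls to the robot, and variables do not carry over. Pictures are saved under pics/ and viewed, about 8 in all and at most 12, crops included, and the job is handed in when it is done.

Besides the shell and the picture viewer there is one more tool, called as name(argument=value, ...), one argument or row to a line, values as JSON. move_arm: Moves the arm, as the interface text tells. Its arguments: {"type":"object","properties":{"increments":{"type":"array"}},"required":["increments"]}

```bash
mkdir -p pics
python3 - <<'E'
from workcell import bot
import cv2,numpy as np
for n in("top","scene"):
    p,d=bot.camera(n); cv2.imwrite(f"pics/{n}0.png",p); np.save(f"pics/{n}0.npy",d)
    c=bot.camera_params(n); print(n,{k:np.round(np.array(v),3).tolist() for k,v in c.items()})
o=bot.get_obs(); print(o)
E
```

```text
top {'camera_matrix': [[450.05, 0.0, 314.502], [0.0, 450.05, 197.883], [0.0, 0.0, 1.0]], 'dist': [-0.02, 0.0, 0.0, 0.0, 0.0], 'rvec': [2.16, -2.115, 0.194], 'tvec': [0.007, 0.56, 1.238]}
scene {'camera_matrix': [[458.161, 0.0, 313.728], [0.0, 458.161, 192.411], [0.0, 0.0, 1.0]], 'dist': [0.043, 0.0, 0.0, 0.0, 0.0], 'rvec': [0.735, 2.506, -1.205], 'tvec': [0.462, -0.157, 1.734]}
{'clock': 0.1, 'joint_pos': array([-1.15200581e+00,  2.41347021e-01,  3.87615162e-03,  1.33517003e+00,
       -2.23507807e-05,  1.57078681e+00]), 'joint_vel': array([-0.00037454, -0.00132982,  0.00363184, -0.00202061, -0.00018309,
       -0.00168696]), 'tau': array([-3.11975118e-04, -3.73138547e+01,  2.53009665e+01,  1.08446355e-02,
       -5.18372212e-05, -1.25397953e-06]), 'eef_pos': array([ 0.20309996, -0.45629533,  0.23050383]), 'tool_rot': array([-0.14713169,  0.69229658, -0.69102404,  0.14684511]), 'ft_force': array([ 0.43651076, -0.16689638, -0.11712418]), 'ft_torque': array([-0.01405466,  0.00410999, -0.00418695]), 'grip_width': 0.08531052086542937}
```

View pics/top0.png

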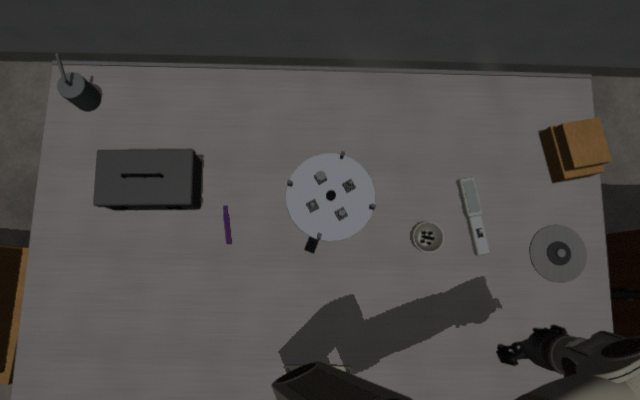

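View pics/scene0.png

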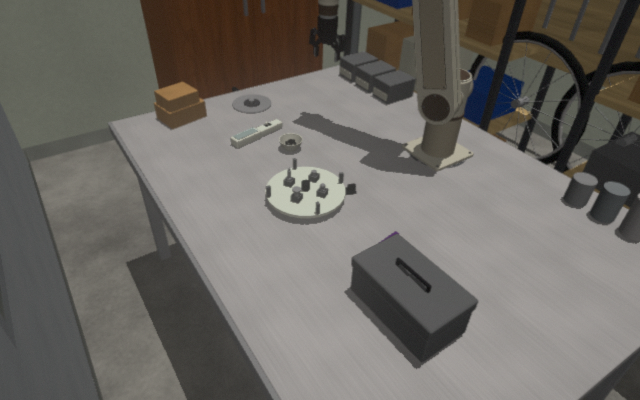

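Top view: tray centre is near (331,196), the nib is at (311,245), and tabs are at (343,155), (373,206), (319,237) and (290,183). I'll enlarge both views and fit the geometry from depth.

```bash
cat > h.py <<'E'
import cv2,numpy as np
from workcell import bot
def world(n,d,uv=None):
    c=bot.camera_params(n);K=np.array(c["camera_matrix"]);D=np.array(c["dist"])
    R=cv2.Rodrigues(np.array(c["rvec"],float))[0];t=np.array(c["tvec"],float).ravel()
    h,w=d.shape;u,v=np.meshgrid(np.arange(w),np.arange(h))
    q=cv2.undistortPoints(np.stack([u,v],-1).reshape(-1,1,2).astype(float),K,D).reshape(h,w,2)
    P=np.dstack([q*d[...,None],d]); return (P-t)@R
E
python3 - <<'E'
from h import *
a=cv2.imread("pics/top0.png")[140:260,270:400]; b=cv2.imread("pics/scene0.png")[145:225,255:365]
a=cv2.resize(a,None,fx=4.5,fy=4.5,interpolation=2);b=cv2.resize(b,(0,0),fx=7,fy=7,interpolation=2)[:, :]
cv2.imwrite("pics/ta.png",cv2.convertScaleAbs(a,alpha=1.4)); cv2.imwrite("pics/sb.png",cv2.convertScaleAbs(b,alpha=1.3))
for n in("top","scene"):
    W=world(n,np.load(f"pics/{n}0.npy"))
    if n=="top":
        for nm,(u,v) in dict(hub=(331,196),nib=(311,245),p1=(321,177),p2=(349,186),p3=(341,213),p4=(312,205),t1=(343,155),t2=(373,206),t3=(319,237),t4=(290,183),lever=(227,225),bowl=(427,236),table=(250,300)).items():
            print(nm,W[v,u].round(3), "maxz",W[v-6:v+7,u-6:u+7,2].max().round(3))
        c=W[196,331,:2]
    m=(np.hypot(*(W[...,:2]-c).transpose(2,0,1))<.15)&(W[...,2]>.05)
    k,l=cv2.connectedComponents(m.astype(np.uint8))
    for i in range(1,k):
        q=W[l==i]; print(n,len(q),q.mean(0).round(3),q[:,2].max().round(3))
E
```

```text
hub [ 0.563 -0.028  0.065] maxz 0.069
nib [0.427 0.026 0.029] maxz 1.315
p1 [0.615 0.002 0.077] maxz 1.315
p2 [ 0.594 -0.079  0.059] maxz 0.098
p3 [ 0.515 -0.056  0.069] maxz 0.075
p4 [0.534 0.025 0.08 ] maxz 1.315
t1 [ 0.681 -0.06   0.074] maxz 1.315
t2 [ 0.536 -0.145  0.072] maxz 0.077
t3 [0.446 0.004 0.076] maxz 0.079
t4 [0.597 0.089 0.073] maxz 1.315
lever [0.481 0.272 0.005] maxz 1.315
bowl [ 0.459 -0.305  0.037] maxz 1.315
table [ 0.268  0.196 -0.001] maxz 1.315
top 25 [ 0.685 -0.057  0.069] 0.077
top 102 [0.62  0.004 0.071] 0.084
top 84 [ 0.599 -0.078  0.063] 0.098
top 27 [0.599 0.091 0.069] 0.077
top 81 [ 0.569 -0.027  0.063] 0.069
top 78 [0.539 0.025 0.062] 0.081
top 28 [ 0.538 -0.144  0.069] 0.077
top 83 [ 0.517 -0.057  0.061] 0.075
top 19 [0.451 0.004 0.073] 0.079
scene 23 [ 0.54  -0.141  0.065] 0.077
scene 82 [ 0.601 -0.074  0.066] 0.098
scene 62 [ 0.52  -0.053  0.059] 0.073
scene 31 [0.453 0.007 0.065] 0.076
scene 57 [ 0.571 -0.022  0.061] 0.067
scene 76 [0.541 0.029 0.06 ] 0.081
scene 38 [ 0.688 -0.054  0.063] 0.076
scene 104 [0.623 0.007 0.065] 0.08
scene 33 [0.602 0.096 0.065] 0.078
```

View pics/ta.png

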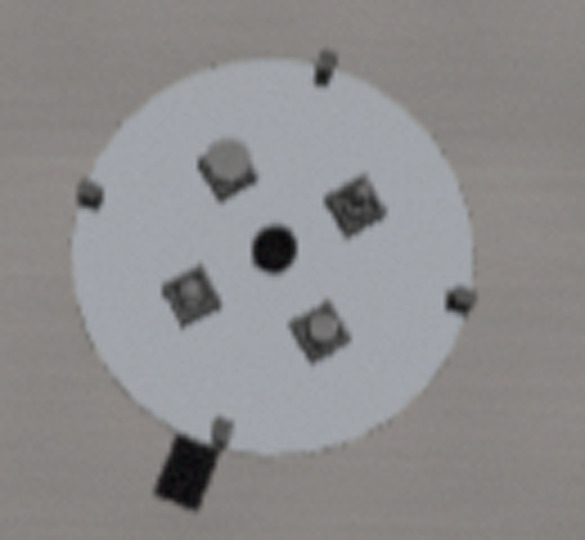

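View pics/sb.png

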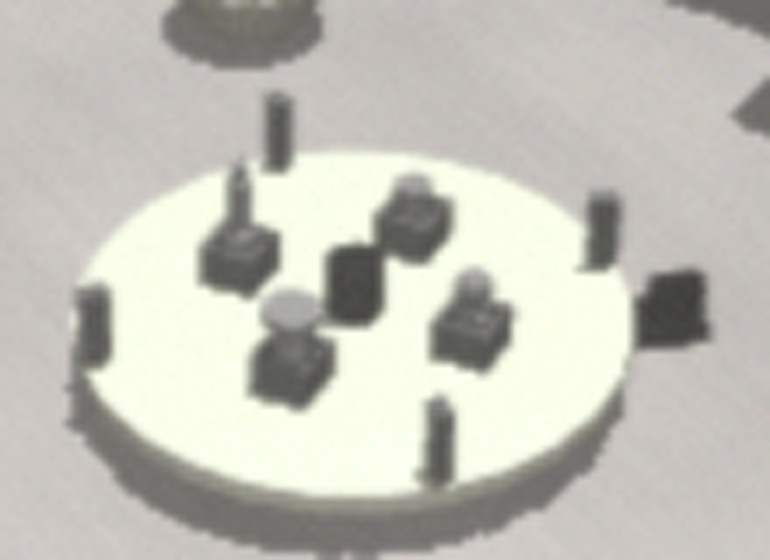

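Run:
```python
from h import *
from scipy.spatial.transform import Rotation as Ro
c=np.array([.569,-.0255])
for n in("top","scene"):
    W=world(n,np.load(f"pics/{n}0.npy"));im=cv2.imread(f"pics/{n}0.png").max(2)
    r=np.hypot(*(W[...,:2]-c).transpose(2,0,1))
    m=(r<.18)&(r>.138)&(im<45)&(W[...,2]>.015)&(W[...,2]<.04)&(W[...,0]<c[0])
    q=W[m]; print(n,len(q),q.min(0),q.max(0)); 
    t=q[q[:,2]>.026]; e=t.mean(0)[:2]-c; print("top of nib",len(t),t.mean(0),np.hypot(*e),np.degrees(np.arctan2(e[1],e[0])))
    rm=(r>.08)&(r<.115)&(abs(W[...,2]-.034)<.006); q=W[(r<.135)&(abs(W[...,2]-.034)<.008)]
    print("tray bbox mid",(q.min(0)+q.max(0))/2,q[:,2].mean(), q.max(0)-q.min(0))
    # height-restricted tops
    for nm,x,y in(("ext",.6,-.0765),("t1",.686,-.056),("t2",.539,-.143),("t3",.452,.005),("t4",.6,.093)):
        z0=.08 if nm=="ext" else .066
        s=W[(np.hypot(W[...,0]-x,W[...,1]-y)<.022)&(W[...,2]>z0)&(W[...,2]<.12)]
        e=s.mean(0)[:2]-c; print(nm,len(s),s.mean(0).round(4),np.hypot(*e).round(4),np.degrees(np.arctan2(e[1],e[0])).round(1))
print(Ro.from_quat(bot.get_obs()["tool_rot"]).as_matrix().round(3))
```

```text
top 41 [0.41020424 0.0199368  0.01591191] [0.43600402 0.03719051 0.0361417 ]
top of nib 33 [0.42407978 0.02772503 0.0301069 ] 0.15438514562524558 159.83316703101926
tray bbox mid [ 0.56998095 -0.02647974  0.03394663] 0.03412230798164587 [0.25704761 0.25581568 0.01588894]
ext 14 [ 0.5985 -0.0777  0.0928] 0.06 -60.6
t1 18 [ 0.6867 -0.0579  0.0735] 0.1221 -15.4
t2 21 [ 0.5385 -0.1445  0.0735] 0.1228 -104.4
t3 18 [0.4515 0.0045 0.0736] 0.1213 165.7
t4 18 [0.6006 0.0914 0.074 ] 0.1211 74.9Traceback (most recent call last):
  File "<stdin>", line 8, in <module>
    return umr_minimum(a, axis, None, out, keepdims, initial, where)
ValueError: zero-size array to reduction operation minimum which has no identity
```

move_arm(
  increments=[
    {"grip":1,"linear":[0,0,0],"twist":-0.07},
    {"grip":1,"linear":[0,0,0],"twist":-0.07},
    {"grip":1,"linear":[0,0,0],"twist":-0.07},
    {"grip":1,"linear":[0,0,0],"twist":-0.07},
    {"grip":1,"linear":[0,0,0],"twist":-0.07},
  ],
)

```text
clock: 0.6
eef_pos: [0.2023, -0.4545, 0.2277]
tool_rot: [-0.383, 0.597, -0.591, 0.384]
ft_force: [0.3, -0.4, 0.3]
grip_width: 0.0122
```

```bash
cat >> h.py <<'E'
from scipy.spatial.transform import Rotation as Ro
C=np.array([.570,-.0255])
def st(tgt=None):
    o=bot.get_obs();R=Ro.from_quat(o["tool_rot"]).as_matrix();p=o["eef_pos"];e=p[:2]-C
    print("t",round(o["clock"],2),"p",p.round(4),"zyaw",np.degrees(np.arctan2(R[1,2],R[0,2])).round(1),"tilt",R[2,1].round(4),"q",o["joint_pos"].round(2),"F",o["ft_force"].round(1),"w",round(o["grip_width"],3))
    print("polar r",np.hypot(*e).round(4),"phi",np.degrees(np.arctan2(e[1],e[0])).round(1)%360)
    if tgt is not None: print("lin units to tgt",(R.T@(np.array(tgt)-p)/.2).round(3))
E
python3 -c "
from h import *
st((.569,-.148,.16))"
```

```text
t 0.6 p [ 0.2023 -0.4545  0.2277] zyaw -24.3 tilt -1.0 q [-1.15  0.24 -0.    1.34 -0.    0.84] F [ 0.3 -0.4  0.3] w 0.012
polar r 0.565 phi 229.4
lin units to tgt [-2.15   0.344  1.041]
```

move_arm(
  increments=[
    {"grip":1,"linear":[-0.144,0.022,0.07],"twist":-0.07},
    {"grip":1,"linear":[-0.133,0.022,0.089],"twist":-0.07},
    {"grip":1,"linear":[-0.119,0.022,0.107],"twist":-0.07},
    {"grip":1,"linear":[-0.103,0.022,0.123],"twist":-0.07},
    {"grip":1,"linear":[-0.085,0.022,0.136],"twist":-0.07},
  ],
)

```text
clock: 1.1
eef_pos: [0.3246, -0.3495, 0.2032]
tool_rot: [-0.567, 0.425, -0.417, 0.57]
ft_force: [0.2, -0.3, 0.6]
grip_width: -0.0004
```

move_arm(
  increments=[
    {"grip":1,"linear":[-0.065,0.022,0.146],"twist":-0.07},
    {"grip":1,"linear":[-0.044,0.022,0.154],"twist":-0.07},
    {"grip":1,"linear":[-0.022,0.022,0.158],"twist":-0.07},
    {"grip":1,"linear":[0,0.022,0.16],"twist":-0.07},
    {"grip":1,"linear":[0.022,0.022,0.158],"twist":-0.07},
  ],
)

```text
clock: 1.6
eef_pos: [0.4469, -0.2371, 0.1784]
tool_rot: [-0.678, 0.195, -0.186, 0.684]
ft_force: [0.3, -0.9, -0.1]
grip_width: -0.0001
```

```bash
python3 -c "
from h import *
st((.569,-.148,.16))"
```

```text
t 1.6 p [ 0.4469 -0.2371  0.1784] zyaw 58.7 tilt -0.9999 q [-0.49  0.29 -0.07  1.23  0.01  0.05] F [ 0.3 -0.9 -0.1] w -0.0
polar r 0.2448 phi 239.8
lin units to tgt [0.292 0.091 0.697]
```

move_arm(
  increments=[
    {"grip":1,"linear":[0.059,0.02,0.14],"twist":-0.07},
    {"grip":1,"linear":[0.077,0.02,0.131],"twist":-0.07},
    {"grip":1,"linear":[0.094,0.02,0.12],"twist":-0.07},
    {"grip":1,"linear":[0.109,0.02,0.106],"twist":-0.07},
    {"grip":1,"linear":[0.123,0.02,0.089],"twist":0},
  ],
)

```text
clock: 2.1
eef_pos: [0.5704, -0.1389, 0.1544]
tool_rot: [-0.702, -0.01, 0.02, 0.712]
ft_force: [0.3, -1.0, -0.1]
grip_width: -0.0
```

Run:
```python
from h import *
st((.570,-.149,.05))
p,d=bot.camera("wrist"); cv2.imwrite("pics/w1.png",cv2.convertScaleAbs(p,alpha=1.3)); print(np.array(bot.camera_params("wrist")["T_tool_cam"]).round(3))
```

```text
t 2.1 p [ 0.5704 -0.1389  0.1544] zyaw 92.4 tilt -0.9998 q [-0.24  0.47  0.13  1.25  0.01 -0.29] F [ 0.3 -1.  -0.1] w -0.0
polar r 0.1134 phi 270.2
lin units to tgt [ 0.004  0.521 -0.058]
[[ 0.001  0.949  0.315 -0.081]
 [-0.    -0.315  0.949 -0.142]
 [ 1.    -0.001  0.     0.   ]
 [ 0.     0.     0.     1.   ]]
```

View pics/w1.png

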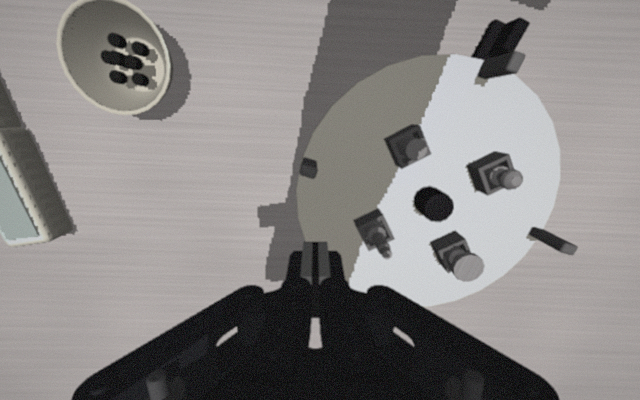

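Wrist view: bowl at upper left, nib at (495,40), tab2 at (309,168), extender at (378,235), and the fingertip at (315,250) in a clear gap behind tab2. I'll go down there.

move_arm(
  increments=[
    {"grip":1,"linear":[0,0.12,-0.03],"twist":0},
    {"grip":1,"linear":[0,0.12,-0.025],"twist":0},
    {"grip":1,"linear":[0,0.12,0],"twist":0},
    {"grip":1,"linear":[0,0.1,0],"twist":0},
    {"grip":1,"linear":[0,0.06,0],"twist":0},
  ],
)

```text
clock: 2.65
eef_pos: [0.5751, -0.1427, 0.0448]
tool_rot: [-0.701, -0.013, 0.022, 0.713]
ft_force: [-0.5, -0.6, -0.6]
grip_width: -0.0001
```

Run:
```python
from h import *
st((.570,-.149,.05))
```

```text
t 2.65 p [ 0.5751 -0.1427  0.0448] zyaw 92.8 tilt -0.9998 q [-0.25  0.57 -0.01  1.01  0.01 -0.3 ] F [-0.5 -0.6 -0.6] w -0.0
polar r 0.1173 phi 272.5
lin units to tgt [-0.027 -0.026 -0.03 ]
```

move_arm(
  increments=[
    {"grip":1,"linear":[-0.01,-0.01,-0.02],"twist":0},
    {"grip":1,"linear":[-0.02,-0.01,-0.01],"twist":0.02},
    {"grip":1,"linear":[-0.03,0,0],"twist":0.03},
    {"grip":1,"linear":[-0.04,0,0.002],"twist":0.035},
    {"grip":1,"linear":[-0.04,0,0.002],"twist":0.035},
  ],
)

```text
clock: 3.15
eef_pos: [0.5472, -0.1489, 0.0501]
tool_rot: [-0.699, 0.076, -0.066, 0.708]
ft_force: [0.2, -0.6, -0.1]
grip_width: 0.0002
```

Run:
```python
from h import *
st()
```

```text
t 3.15 p [ 0.5472 -0.1489  0.0501] zyaw 78.5 tilt -0.9998 q [-0.27  0.52 -0.08  0.99  0.01 -0.07] F [ 0.2 -0.6 -0.1] w 0.0
polar r 0.1255 phi 259.5
```

move_arm(
  increments=[
    {"grip":1,"linear":[-0.04,0,0.004],"twist":0.035},
    {"grip":1,"linear":[-0.04,0,0.004],"twist":0.035},
    {"grip":1,"linear":[-0.04,0,0.004],"twist":0.035},
    {"grip":1,"linear":[-0.04,0,0.004],"twist":0.035},
    {"grip":1,"linear":[-0.04,0,0.004],"twist":0.035},
  ],
)

```text
clock: 3.65
eef_pos: [0.5154, -0.1364, 0.0584]
tool_rot: [-0.676, 0.198, -0.198, 0.682]
ft_force: [0.1, -0.0, -0.6]
grip_width: -0.0
```

Run:
```python
from h import *
st()
p,d=bot.camera("wrist"); cv2.imwrite("pics/w2.png",cv2.convertScaleAbs(p,alpha=1.3))
```

```text
t 3.65 p [ 0.5154 -0.1364  0.0584] zyaw 57.4 tilt -1.0 q [-0.26  0.44 -0.18  0.94  0.01  0.31] F [ 0.1 -0.  -0.6] w -0.0
polar r 0.1236 phi 243.8
```

View pics/w2.png

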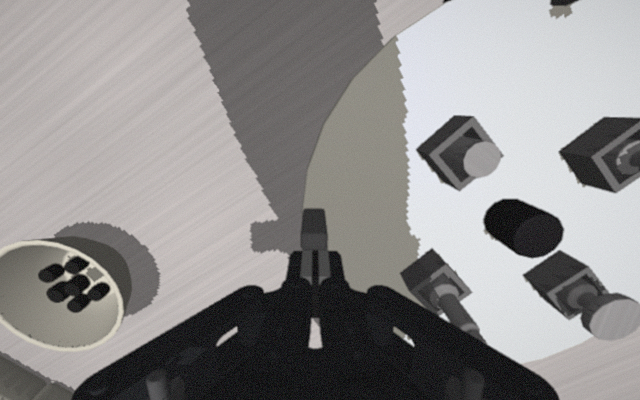

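Tab2 at (315,225) is right in front of the fingertip and the tray is turning. Nothing is touched. I'll correct the height drift and the yaw lead, then keep pushing.

move_arm(
  increments=[
    {"grip":1,"linear":[-0.045,0.02,0.0],"twist":0.02},
    {"grip":1,"linear":[-0.045,0.02,0.0],"twist":0.02},
    {"grip":1,"linear":[-0.045,0.02,0.002],"twist":0.02},
    {"grip":1,"linear":[-0.045,0.015,0.002],"twist":0.022},
    {"grip":1,"linear":[-0.045,0.012,0.002],"twist":0.025},
  ],
)

```text
clock: 4.2
eef_pos: [0.487, -0.1118, 0.049]
tool_rot: [-0.649, 0.265, -0.278, 0.656]
ft_force: [-0.3, -0.8, 1.7]
grip_width: -0.0
```

Run:
```python
from h import *
st()
```

```text
t 4.2 p [ 0.487  -0.1118  0.049 ] zyaw 44.8 tilt -0.9998 q [-0.23  0.39 -0.31  0.86  0.01  0.56] F [-0.3 -0.8  1.7] w -0.0
polar r 0.1197 phi 226.1
```

move_arm(
  increments=[
    {"grip":1,"linear":[-0.045,0.008,-0.003],"twist":0.03},
    {"grip":1,"linear":[-0.045,0.008,-0.003],"twist":0.03},
    {"grip":1,"linear":[-0.045,0.008,0],"twist":0.03},
    {"grip":1,"linear":[-0.045,0.008,0],"twist":0.03},
    {"grip":1,"linear":[-0.045,0.008,0],"twist":0.03},
  ],
)

```text
clock: 4.7
eef_pos: [0.4651, -0.0807, 0.0473]
tool_rot: [-0.598, 0.357, -0.381, 0.608]
ft_force: [-0.5, -1.7, 1.3]
grip_width: 0.0004
```

Run:
```python
from h import *
st()
```

```text
t 4.7 p [ 0.4651 -0.0807  0.0473] zyaw 27.1 tilt -0.9993 q [-0.17  0.33 -0.4   0.8   0.    0.93] F [-0.5 -1.7  1.3] w 0.0
polar r 0.1185 phi 207.7
```

move_arm(
  increments=[
    {"grip":1,"linear":[-0.045,0.006,-0.004],"twist":0.03},
    {"grip":1,"linear":[-0.045,0.006,-0.004],"twist":0.03},
    {"grip":1,"linear":[-0.045,0.006,-0.003],"twist":0.03},
    {"grip":1,"linear":[-0.045,0.006,-0.003],"twist":0.03},
    {"grip":1,"linear":[-0.045,0.006,-0.003],"twist":0.03},
  ],
)

```text
clock: 5.2
eef_pos: [0.4537, -0.0425, 0.0472]
tool_rot: [-0.53, 0.441, -0.474, 0.548]
ft_force: [0.5, -0.4, 0.7]
grip_width: -0.0
```

Run:
```python
from h import *
st()
```

```text
t 5.2 p [ 0.4537 -0.0425  0.0472] zyaw 9.4 tilt -0.9986 q [-0.09  0.29 -0.46  0.77 -0.01  1.32] F [ 0.5 -0.4  0.7] w -0.0
polar r 0.1175 phi 188.3
```

move_arm(
  increments=[
    {"grip":1,"linear":[-0.045,0.004,-0.007],"twist":0.032},
    {"grip":1,"linear":[-0.045,0.004,-0.007],"twist":0.032},
    {"grip":1,"linear":[-0.045,0.004,-0.005],"twist":0.032},
    {"grip":1,"linear":[-0.045,0.004,-0.005],"twist":0.032},
    {"grip":1,"linear":[-0.045,0.004,-0.005],"twist":0.032},
  ],
)

```text
clock: 5.7
eef_pos: [0.4533, -0.0002, 0.0485]
tool_rot: [0.442, -0.52, 0.559, -0.47]
ft_force: [0.6, -1.8, 0.0]
grip_width: -0.0
```

Run:
```python
from h import *
st()
```

```text
t 5.7 p [ 4.533e-01 -2.000e-04  4.850e-02] zyaw -9.5 tilt -0.9977 q [ 0.01  0.28 -0.48  0.75 -0.02  1.75] F [ 0.6 -1.8  0. ] w -0.0
polar r 0.1194 phi 167.8
```

move_arm(
  increments=[
    {"grip":1,"linear":[-0.043,0.004,-0.003],"twist":0.033},
    {"grip":1,"linear":[-0.043,0.004,-0.003],"twist":0.033},
    {"grip":1,"linear":[-0.043,0.004,-0.003],"twist":0.033},
    {"grip":1,"linear":[-0.043,0.004,-0.003],"twist":0.033},
    {"grip":1,"linear":[-0.043,0.004,-0.003],"twist":0.033},
  ],
)

```text
clock: 6.2
eef_pos: [0.4679, 0.0395, 0.0497]
tool_rot: [0.34, -0.589, 0.629, -0.377]
ft_force: [0.9, -1.9, -0.9]
grip_width: 0.0001
```

Run:
```python
from h import *
st()
```

```text
t 6.2 p [0.4679 0.0395 0.0497] zyaw -29.1 tilt -0.9969 q [ 0.1   0.3  -0.44  0.76 -0.03  2.18] F [ 0.9 -1.9 -0.9] w 0.0
polar r 0.1211 phi 147.5
```

move_arm(
  increments=[
    {"grip":1,"linear":[-0.04,0.006,0],"twist":0.033},
    {"grip":1,"linear":[-0.04,0.006,0],"twist":0.033},
    {"grip":1,"linear":[-0.03,0.006,0],"twist":0.028},
    {"grip":1,"linear":[-0.02,0.004,0],"twist":0.02},
    {"grip":1,"linear":[-0.01,0.002,0],"twist":0.01},
  ],
)

```text
clock: 6.7
eef_pos: [0.4868, 0.0618, 0.0499]
tool_rot: [0.256, -0.63, 0.669, -0.3]
ft_force: [-0.4, -0.8, -1.0]
grip_width: -0.0002
```

```bash
cat >> h.py <<'E'
def tops():
    for n in("top","scene"):
        p,d=bot.camera(n);W=world(n,d);W=W[np.hypot(*(W[...,:2]-C).transpose(2,0,1))<.15] if 0 else W
        e=W[...,:2]-C;r=np.hypot(*e.transpose(2,0,1))
        for nm,m in(("ext",(r<.085)&(W[...,2]>.085)&(W[...,2]<.105)),("tabs",(r>.108)&(r<.136)&(W[...,2]>.064)&(W[...,2]<.082))):
            k,l=cv2.connectedComponents(m.astype(np.uint8))
            for i in range(1,k):
                s=W[l==i]
                if len(s)>5: f=s.mean(0)[:2]-C; print(n,nm,len(s),np.hypot(*f).round(4),(np.degrees(np.arctan2(f[1],f[0]))%360).round(1))
    return p
E
python3 - <<'E'
from h import *
st(); tops()
p,d=bot.camera("top"); cv2.imwrite("pics/t2.png",cv2.convertScaleAbs(cv2.resize(p[140:260,250:410],None,fx=4.5,fy=4.5,interpolation=2),alpha=1.4))
E
```

```text
t 6.7 p [0.4868 0.0618 0.0499] zyaw -43.7 tilt -0.9966 q [ 0.15  0.33 -0.39  0.77 -0.04  2.48] F [-0.4 -0.8 -1. ] w -0.0
polar r 0.1206 phi 133.6
top ext 11 0.0611 171.4
top tabs 20 0.1202 34.7
top tabs 19 0.123 304.4
top tabs 21 0.123 215.1
scene ext 11 0.0606 169.6
scene tabs 11 0.1199 214.5
scene tabs 15 0.1213 305.1
scene tabs 56 0.1232 128.4
scene tabs 20 0.1224 35.0
```

View pics/t2.png

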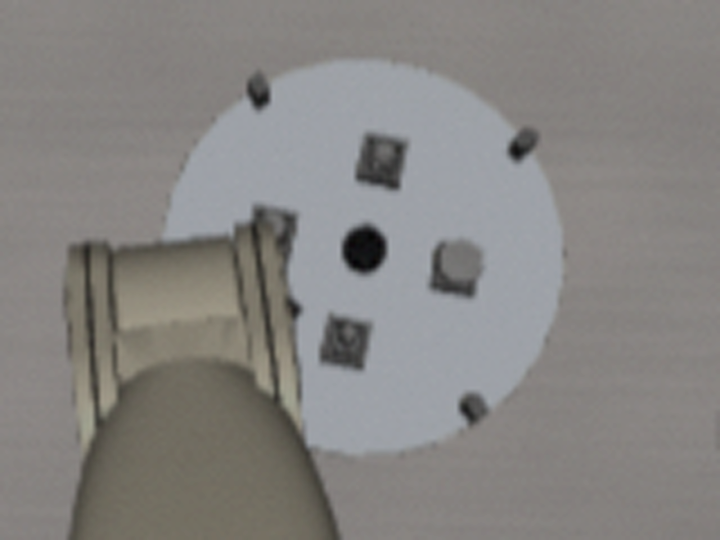

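Run:
```python
from h import *
W=world("top",np.load("pics/top0.npy"));im=cv2.imread("pics/top0.png").max(2)
m=np.zeros(im.shape,bool);m[228:258,296:330]=True
r=np.hypot(*(W[...,:2]-C).transpose(2,0,1))
m&=(im<40)&(r>.134)
q=W[m];print(len(q));h=np.histogram(q[:,2],bins=[-.01,.003,.008,.014,.02,.026,.034,.05]);print(h)
for lo,hi in((.026,.036),(0.,.036)):
    s=q[(q[:,2]>lo)&(q[:,2]<hi)];e=s[:,:2]-C
    u=np.array([np.cos(np.radians(159.5)),np.sin(np.radians(159.5))]);a=e@u;b=e@[-u[1],u[0]]
    print(lo,len(s),"radial",a.min(),a.max(),"lateral",b.min(),b.max(),"mid deg",159.5+np.degrees(np.arctan2((b.min()+b.max())/2,a.mean())), "mean",159.5+np.degrees(np.arctan2(b.mean(),a.mean())), cv2.minAreaRect((s[:,:2]*1000).astype(np.float32)))
# tray disc centre by circle fit of bright mask
n=((abs(W[...,2]-.034)<.007)&(r<.14)).astype(np.uint8)
cn=max(cv2.findContours(n,0,1)[0],key=len)[:,0];P=W[cn[:,1],cn[:,0]][:,:2]
A=np.c_[2*P,np.ones(len(P))];x=np.linalg.lstsq(A,(P**2).sum(1),rcond=None)[0];print("centre",x[:2],np.sqrt(x[2]+x[:2]@x[:2]))
```

```text
123
(array([ 0, 22, 58,  5,  5, 31,  2]), array([-0.01 ,  0.003,  0.008,  0.014,  0.02 ,  0.026,  0.034,  0.05 ]))
0.026 32 radial 0.14300375826069978 0.16826328998238613 lateral -0.00401372678004093 0.007129549265507659 mid deg 160.07592894248026 mean 159.98977812736197 ((423.6549377441406, 27.504995346069336), (11.064101219177246, 25.275436401367188), 69.0665054321289)
0.0 122 radial 0.13348338618010844 0.16935968795860903 lateral -0.011947980206281175 0.01598244474468239 mid deg 160.26061079814727 mean 160.33175685115222 ((427.47076416015625, 25.638830184936523), (27.810274124145508, 35.97753143310547), 69.20883178710938)
centre [ 0.56916372 -0.02665025] 0.12707131889969353
```

move_arm(
  increments=[
    {"grip":1,"linear":[-0.02,0.003,0],"twist":0.015},
    {"grip":1,"linear":[-0.03,0.004,0],"twist":0.022},
    {"grip":1,"linear":[-0.02,0.003,0],"twist":0.015},
    {"grip":1,"linear":[0,0,0],"twist":0},
    {"grip":1,"linear":[0,0,0],"twist":0},
  ],
)

```text
clock: 7.35
eef_pos: [0.4976, 0.0701, 0.05]
tool_rot: [0.22, -0.644, 0.682, -0.268]
ft_force: [0.3, -0.3, 0.8]
grip_width: -0.0001
```

Run:
```python
from h import *
st(); tops()
```

```text
t 7.35 p [0.4976 0.0701 0.05  ] zyaw -49.7 tilt -0.9964 q [ 0.16  0.35 -0.36  0.78 -0.04  2.6 ] F [ 0.3 -0.3  0.8] w -0.0
polar r 0.1199 phi 127.2
top ext 12 0.0604 165.1
top tabs 20 0.1204 27.9
top tabs 21 0.1223 297.9
top tabs 19 0.1229 208.5
scene ext 13 0.0594 161.9
scene tabs 16 0.1205 208.2
scene tabs 17 0.1216 298.5
scene tabs 58 0.1228 122.3
scene tabs 18 0.1216 28.7
```

move_arm(
  increments=[
    {"grip":1,"linear":[-0.015,0.002,0],"twist":0.01},
    {"grip":1,"linear":[-0.018,0.002,0],"twist":0.01},
    {"grip":1,"linear":[-0.009,0,0],"twist":0.01},
    {"grip":1,"linear":[0,0,0],"twist":0},
    {"grip":1,"linear":[0,0,0],"twist":0},
  ],
)

```text
clock: 7.95
eef_pos: [0.5038, 0.0749, 0.0494]
tool_rot: [0.199, -0.652, 0.689, -0.246]
ft_force: [-0.9, -1.0, -0.8]
grip_width: 0.0001
```

Run:
```python
from h import *
st(); tops()
```

```text
t 7.95 p [0.5038 0.0749 0.0494] zyaw -53.4 tilt -0.9964 q [ 0.17  0.37 -0.34  0.79 -0.04  2.67] F [-0.9 -1.  -0.8] w 0.0
polar r 0.1203 phi 123.4
top ext 11 0.0605 161.6
top tabs 20 0.1202 24.3
top tabs 19 0.122 294.2
top tabs 19 0.1227 205.2
scene ext 9 0.0606 159.2
scene tabs 15 0.1214 204.5
scene tabs 18 0.1207 294.9
scene tabs 52 0.1236 118.7
scene tabs 22 0.1225 25.0
```

The tray sits at about 24.7°, so the extender is at about 159.7° against a nib direction of about 159.6°. I'll back off and lift.

move_arm(
  increments=[
    {"grip":1,"linear":[0.02,0,0],"twist":0},
    {"grip":1,"linear":[0.03,0,0],"twist":0},
    {"grip":1,"linear":[0,-0.05,0],"twist":0},
    {"grip":1,"linear":[0,-0.15,0],"twist":0},
    {"grip":1,"linear":[0,-0.2,0],"twist":0},
  ],
)

```text
clock: 8.55
eef_pos: [0.4838, 0.07, 0.1262]
tool_rot: [0.203, -0.654, 0.688, -0.242]
ft_force: [0.4, 0.8, 0.4]
grip_width: 0.0001
```

move_arm(
  increments=[
    {"grip":1,"linear":[0,-0.2,0],"twist":0},
    {"grip":1,"linear":[0,-0.2,-0.1],"twist":0},
    {"grip":1,"linear":[0,-0.15,-0.2],"twist":0},
    {"grip":1,"linear":[0,-0.1,-0.2],"twist":0},
    {"grip":1,"linear":[0,0,-0.2],"twist":0},
  ],
)

```text
clock: 9.05
eef_pos: [0.3942, 0.1869, 0.262]
tool_rot: [0.192, -0.655, 0.688, -0.245]
ft_force: [0.9, 1.2, -0.5]
grip_width: 0.0003
```

move_arm(
  increments=[
    {"grip":1,"linear":[0,0,-0.2],"twist":0},
    {"grip":1,"linear":[0,0,-0.2],"twist":0},
    {"grip":1,"linear":[0,0,-0.1],"twist":0},
    {"grip":1,"linear":[0,0,0],"twist":0},
    {"grip":1,"linear":[0,0,0],"twist":0},
  ],
)

```text
clock: 9.55
eef_pos: [0.3461, 0.2531, 0.2609]
tool_rot: [0.203, -0.659, 0.677, -0.258]
ft_force: [-0.0, 0.3, 0.6]
grip_width: 0.0
```

Run:
```python
from h import *
st(); tops()
p,d=bot.camera("top"); cv2.imwrite("pics/t3.png",cv2.convertScaleAbs(cv2.resize(p[130:270,210:390],None,fx=4.2,fy=4.2,interpolation=2),alpha=1.4))
```

```text
t 9.55 p [0.3461 0.2531 0.2609] zyaw -52.0 tilt -0.9966 q [ 0.67  0.03 -0.16  1.31 -0.05  3.14] F [-0.   0.3  0.6] w 0.0
polar r 0.3574 phi 128.8
top ext 13 0.061 161.2
top tabs 20 0.1199 24.3
top tabs 20 0.1218 294.3
top tabs 20 0.1206 115.5
top tabs 20 0.123 205.1
scene ext 11 0.0596 158.9
scene tabs 14 0.1205 204.4
scene tabs 18 0.1208 295.0
scene tabs 18 0.1227 113.9
scene tabs 24 0.1219 25.1
```

View pics/t3.png

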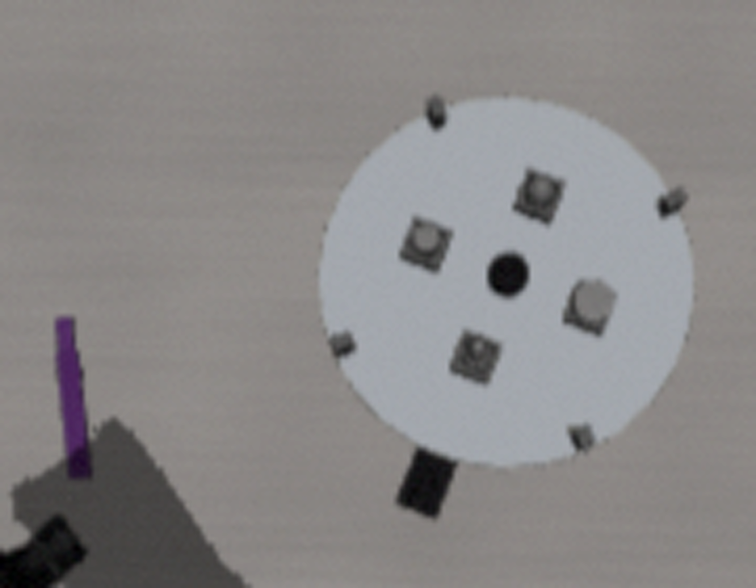

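View: the extender's pocket at (475,357) lies on the line from the hub (508,274) to the nib (428,484). All four things are upright and the lever hasn't moved. Joint 6 is near its range end, so I'll turn it back before handing in.

move_arm(
  increments=[
    {"grip":1,"linear":[0,0,0],"twist":-0.05},
    {"grip":1,"linear":[0,0,0],"twist":-0.05},
    {"grip":1,"linear":[0,0,0],"twist":0},
    {"grip":1,"linear":[0,0,0],"twist":0},
    {"grip":1,"linear":[0,0,0],"twist":0},
  ],
)

```text
clock: 10.2
eef_pos: [0.349, 0.2493, 0.2601]
tool_rot: [0.268, -0.63, 0.655, -0.32]
ft_force: [1.1, -0.2, 0.8]
grip_width: -0.0001
```

Run:
```python
from h import *
st(); tops()
print(bot.job_done())
```

```text
t 10.2 p [0.349  0.2493 0.2601] zyaw -40.9 tilt -0.9967 q [ 0.66  0.04 -0.16  1.31 -0.05  2.94] F [ 1.1 -0.2  0.8] w -0.0
polar r 0.3527 phi 128.8
top ext 12 0.0608 161.2
top tabs 20 0.1202 24.4
top tabs 19 0.122 294.2
top tabs 19 0.1208 115.4
top tabs 18 0.1231 205.2
scene ext 10 0.06 158.9
scene tabs 15 0.1207 204.6
scene tabs 17 0.1204 295.0
scene tabs 18 0.1224 114.3
scene tabs 21 0.1228 25.4
the job is handed in; nothing more can be done
None
```

I turned the tray about 140° clockwise with the closed fingertip against tab2, then backed off, lifted clear and handed the job in at about 10 s of the 48 s allowed.

- **Alignment:** averaging all the tabs from both cameras puts the extender's pocket at about 159.8°. The tongue's nib measures 159–160°, so they agree to within about 1°.
- **Disagreement:** seen directly, the extender reads 161.2° from the top camera and 158.9° from the scene camera. The average is about 160°, and the gap fits the cameras' calibration error.
- **At rest:** the tray's angle did not change between the last two checks, which were after the arm had withdrawn.
- **Other things:** all four items were still standing in their pockets. The arm kept clear of the bowl, lamp, lever and tackle box. The last picture showed the lever in place, but I did not re-measure the other three.
- **Joint 6:** during the retreat it read 3.14 rad (rounded), right at its range end, so I turned it back to 2.94. I could not confirm that it stayed just inside the limit.
- **Tool lean:** the tool leaned about 5° by the end of the push, which caused no contact.

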